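Hook the stock tray out from under the display riser

TASK

Pick up the pull hook, drop its turned-down tip into the brass eye of the stock tray stored under the clear-topped riser, and draw the tray gently straight out, past its roller catch, until you feel it come up against its hidden stop; hold it snug there for a second with a steady pull of about 15 N (30 N would tear the eye out). Then unhook, leaving the tray out with its candle tins upright in it, and lay the hook flat on its underside on the table, well clear of the eye. Move the tray with the hook only: do not touch tray, tins or riser with the robot itself, do not lean the hook on the riser, and do not disturb the goods on and beside it.

Things in the scene. Friction and masses are not known exactly. Their poses are not given: they have to be found in the camera images.
- hook: Pull hook: black rubber grip 86 long (x) x 24 wide (y) x 30 mm high (z), lying flat on the table; a 6 mm steel rod leaves its front (+x) 20 mm above the underside and turns straight down at its end into a 6 mm pin, 115 mm ahead of the origin. Origin: middle of the grip's underside; x towards the hook, z up. 0.14 kg; balances about 10 mm ahead of the origin.
- hook_tip (a point): Lower end of the hook's turned-down pin: at x = 115, y = 0, z = 2 mm in the hook's frame. The rod's lower side is 15 mm above it.
- riser: Fixed display riser: deck 12 mm thick, x -115 to +117 mm, 180 mm wide; cheeks 11 mm thick at both sides, back wall, clear acrylic top, underside 92 and upper face 98 mm above the table. Its open front faces -x; top and cheeks begin at x = -75 mm, the deck reaches 40 mm farther. Origin: on the table, under the middle; +x to the back. The tray slides out along -x.
- tray: Wooden stock tray on the deck, 2 mm of play to each cheek: 112 deep (x), 154 wide, 36 mm high; origin: centre of its underside, x to its back. Stored, its origin is at x = +21 mm of the riser; a roller catch at the back lets go at 6 to 15 N in the first 12 mm, then it slides with 1 to 5 N. A hidden stop under it ends its travel at 76 to 98 mm, different each time. 0.6 kg with tins.
- eye (a point): Centre of the round brass eye on the middle of the tray's front: a closed ring lying level, inner diameter 16 mm, wire 5 mm thick, 20 mm ahead of the front face, 22 mm above the tray's underside (34 mm above the table). As stored it lies 20 mm behind the front edge of the clear top. x axis as the tray's.
- tin_teal: Candle tin with teal lid, 65 mm across, 35 mm high, in the tray. Origin: centre of the underside.
- tin_amber: Candle tin with brown lid, same size, beside it in the tray. Origin: centre of the underside.
- vase: Purple vase 74 mm across, 150 mm high, on the riser's clear top. Origin: centre of the underside.
- bird: Small black bird figure, 36 x 81 x 52 mm, on the riser's clear top. Origin: centre of the underside.
- salt_jar: Corked jar of pink bath salt, 53 mm across, 74 mm high, on the table beside the riser. Origin: centre of the underside.
- bath_oil: Brown bottle with white cap, 38 mm across, 118 mm high, on the table at the riser's other side. Origin: centre of the underside.
Mind the look-alikes: they are no part of the job. There is more than one size of the hook; the job needs the larger.

How it is judged (in metres and radians):
On the way, in this order (a step that is already met when the one before it is completed fails the run):
1. the hook's pin stands inside the tray's eye, its tip at least 4 mm below the eye's middle (horizontal distance between hook_tip and eye below 0.008 m and z of hook_tip in the frame of eye below -0.004 m), for 0.2 s.
2. the tray, drawn out at least 74 mm, stands still against its stop while the hook pulls on it with 10 to 22 N for 0.5 s (x of tray in the frame of riser below -0.053 m and linear speed of tray below 0.004 m/s and contact force between hook and tray between 10 and 22 N), for 0.5 s.
At the end, for the whole second after the job is handed in: The tray stands level and straight on the riser's deck, drawn out 71 mm or more (it was brought to its stop), with both candle tins upright in it; the hook lies flat on the table, its tip more than 50 mm from the eye and not touching the tray; everything is at rest (x of tray in the frame of riser between -0.083 and -0.05 m and angle between the x axis of tray and the x axis of riser, either way round below 0.09 rad and angle between tray's own z axis and vertical below 0.05 rad and horizontal distance between each of tin_teal, tin_amber and tray below 0.06 m and angle between each of tin_teal, tin_amber, hook's own z axis and vertical below 0.1 rad and height (world z) of hook below 0.005 m and horizontal distance between hook_tip and eye above 0.05 m and linear speed of each of tray, hook below 0.02 m/s and contact force between hook and tray below 0.2 N).
It fails at once if the hook loads the tray with more than 30 N (contact force between hook and tray above 30 N).
It fails at once if the hook bears on the riser with more than 15 N (contact force between hook and riser above 15 N).
It fails at once if the robot itself touches the tray, its tins or the riser (contact force between any of the arm, the fingers and tray above 1 N or contact force between any of the arm, the fingers and riser above 1 N or contact force between any of the arm, the fingers and tin_teal above 1 N or contact force between any of the arm, the fingers and tin_amber above 1 N).
It fails at once if a thing on or beside the riser is shifted more than 15 mm or tipped ((distance of vase from where it was at the start of the episode above 0.015 m or angle between vase's own z axis and vertical above 0.2 rad) or (distance of bird from where it was at the start of the episode above 0.015 m or angle between bird's own z axis and vertical above 0.2 rad) or (distance of salt_jar from where it was at the start of the episode above 0.015 m or angle between salt_jar's own z axis and vertical above 0.2 rad) or (distance of bath_oil from where it was at the start of the episode above 0.015 m or angle between bath_oil's own z axis and vertical above 0.2 rad)).
It fails at once if a candle tin tips over (angle between any of tin_teal, tin_amber's own z axis and vertical above 0.35 rad).
It also fails if it takes over 67 s, if anything falls off the work surface, if the arm or the gripper's body presses on something with over 40 N, if the wrist force passes 120 N, or if a joint passes its speed limit or range.

ROBOT

A 6-joint arm with a two-finger parallel gripper is mounted at the origin on a cart in front of the work surface, level with it; the furniture and walls round the work are solid. World frame = base frame: x ahead of the robot, y to its left, z up, the work surface at z = 0. Lengths are in mm, angles in rad, forces in N, time in s.
With the tool pointing down it reaches from about 325 to 875 mm from the base axis. Payload 4.4 kg.
Tool frame: the origin (TCP) lies on the centre line of the jaws, within the pads' length; the fingertips stand ahead of it and the grasp point (between the pads) lies 6 mm ahead of it (ctrl.tcp_to_tips is the z of the fingertips in the tool frame, in mm); z points along the fingers, y is the line along which they close (so a half turn about z gives the same grasp; the last joint's range is limited). The gripper opens to 85 mm and grips with 20 to 120 N. Pads are 22 mm wide; open, the fingers measure 114 mm over their backs; the gripper's body (76 mm by 85 mm) begins 54 mm behind the grasp point. The pads swing forward as they close: fully open they stand 13 mm farther back than shut.
Start: joints at [1.067, 0.207, 1.542, -0, 1.393, -0.15], TCP at [198.688, 539.584, 256.282] pointing down, gripper open.
Joint ranges: [-2.73, 2.73], [-0.86, 2.22], [0.23, 2.46], [-1.11, 4.25], [0.08, 2.63], [-2.82, 2.82]. Speed limits (rad/s): [2.79, 2.79, 3.14, 3.14, 3.14, 3.14].

INTERFACE

Orientations are given as a 3x3 rotation matrix whose columns are the frame's x, y, z axes.
In Python, from plant import ctrl, sensors, optics gives the robot as it stands. Calls block until the motion is done:
- ctrl.move_ptp(position, orientation): joint-space move of the TCP to a pose.
- ctrl.move_l(position, rot=None, vel=150, threshold=None): straight line of the TCP; rot=None keeps the orientation; vel is the mean speed in mm/s. With threshold (N) it stops when the force on the tool has changed by that much, and returns True; else False.
- ctrl.set_joints(angles): joint-space move.
- ctrl.gripper_to(opening, force=None): finger opening in mm; force is the grip in N (None keeps the last); returns when the fingers have stopped.
- ctrl.hold(seconds).
- ctrl.solve_ik(position, orientation): joint angles nearest the present ones, or None.
- sensors.read_state(): the state.
- optics.grab_frame(name): name is "scene" or "top" or "wrist"; returns (picture, depth): 400x640x3 uint8, red, green, blue; 400x640 float32, mm along the optical axis (not along the pixel's ray), 0 where there is no reading.
- optics.camera_params(name): a dict with "mtx" (3x3 intrinsics, pixels), "k1" (the pictures are not rectified: a ray, as slopes to the right and down, at radius r is drawn at 1 + k1 r^2 times it, then the intrinsics apply), "R" (3x3) and "t" (3): a world point X has camera coordinates R X + t; the wrist camera has in their place "T_tool_cam" (4x4, takes a point from camera to tool coordinates, whose origin is the TCP and whose axes are the flange's). Camera axes: x right, y down, z forward; pixel columns grow to the right and rows downward; lengths in mm; the calibration is good to about 2 mm. A picture is of the moment at which its call begins: read the wrist's pose just before it. camera_params takes no time and is no camera call.
A pose or a line that the arm cannot do raises ctrl.MotionError and nothing moves.
- ctrl.finish_job(): hands the job in; it is judged then, once.
The state is a dict: "t": time; "q": joint angles; "qvel": joint speeds; "tau": joint torques, N m; "eef_pos": TCP position; "eef_rot": TCP orientation; "force": force on the tool from outside, world axes, zero at the start; "wrist_torque": the same for the moment, N m; "grip_width": finger opening in mm; "grasp_force": force on a finger pad.
Only numpy, scipy, OpenCV 4.12 (cv2) and the standard library are available. Lean on these libraries where they do the work, as an engineer would, in place of code of your own. Each camera call takes 0.05 s, during which the arm holds its last target. There are 200 camera calls.

## Working session

There is one attempt and no reset: what is moved stays moved. The work goes in short steps, each a Python script; the robot and the scene stay as the last script left them, time stands still between calls to the robot, and variables do not carry over. Pictures are saved under pics/ and viewed, at most 10 in all, crops included, and the job is handed in when it is done.

```bash
mkdir -p pics; ls; python3 - <<'E'
from plant import ctrl,sensors,optics
import numpy as np,cv2
ims=[]
for n in("scene","top"):
    p,d=optics.grab_frame(n); np.savez(f"pics/{n}0.npz",p=p,d=d)
    cv2.imwrite(f"pics/{n}0.png",p[:,:,::-1])
    c=optics.camera_params(n);print(n,c["mtx"].tolist(),c["k1"],np.round(c["R"],4).tolist(),np.round(c["t"],1))
print(optics.camera_params("wrist")); print(ctrl.tcp_to_tips, sensors.read_state())
E
```

```text
pics
scene [[465.6757369542595, 0.0, 318.25581137710213], [0.0, 465.6757369542595, 202.98294581260092], [0.0, 0.0, 1.0]] -0.08774753337520959 [[0.8233, -0.5676, -0.009], [-0.2489, -0.3466, -0.9044], [0.5102, 0.7468, -0.4266]] [-430.4  260.1  702.2]
top [[428.31008398935296, 0.0, 323.91489705261546], [0.0, 428.31008398935296, 199.26479605327194], [0.0, 0.0, 1.0]] -0.09053007666038172 [[0.0167, -0.9999, 0.0024], [-0.9954, -0.0169, -0.0945], [0.0946, -0.0008, -0.9955]] [ 125.9  627.5 1016.2]
{'mtx': array([[347.44329096,   0.        , 319.50111666],
       [  0.        , 347.44329096, 198.28954098],
       [  0.        ,   0.        ,   1.        ]]), 'k1': -0.03439734631459525, 'T_tool_cam': array([[-8.04725613e-04, -9.53492347e-01, -3.01416151e-01,
         7.76386497e+01],
       [ 9.99999432e-01, -5.56454693e-04, -9.09539398e-04,
         3.83283817e-01],
       [ 6.99514423e-04, -3.01416712e-01,  9.53492253e-01,
        -1.17995616e+02],
       [ 0.00000000e+00,  0.00000000e+00,  0.00000000e+00,
         1.00000000e+00]])}
25.0 {'t': 0.1, 'q': array([ 1.06747190e+00,  2.07380739e-01,  1.54284077e+00,  1.32241691e-05,
        1.39356067e+00, -1.50527131e-01]), 'qvel': array([-0.00105545, -0.00230823, -0.00388235, -0.0025646 , -0.00153994,
        0.00042626]), 'tau': array([ 2.55001996e-04, -3.84094584e+01, -2.92548019e+01, -3.07889350e-04,
        4.93316300e-03,  2.90682124e-05]), 'eef_pos': array([198.37533195, 538.99158365, 255.20169296]), 'eef_rot': array([[-9.38408860e-01,  3.45525212e-01, -1.06749831e-03],
       [ 3.45526693e-01,  9.38406975e-01, -1.91170889e-03],
       [ 3.41204237e-04, -2.16281372e-03, -9.99997603e-01]]), 'force': array([ 0.82376147,  0.78084793, -0.51990879]), 'wrist_torque': array([-0.03602523,  0.03423601,  0.00771776]), 'grasp_force': 0.0, 'grip_width': 85.20872920307745}
```

View pics/scene0.png

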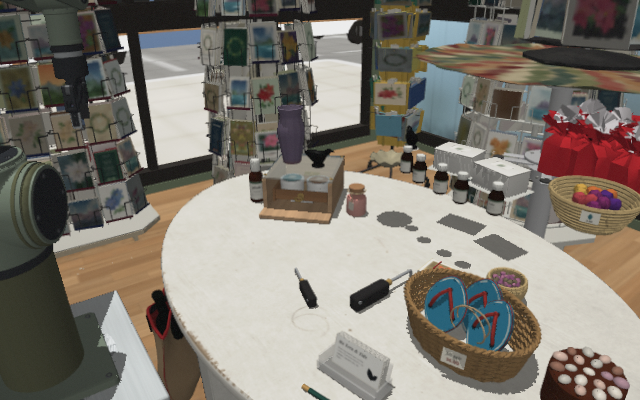

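View pics/top0.png

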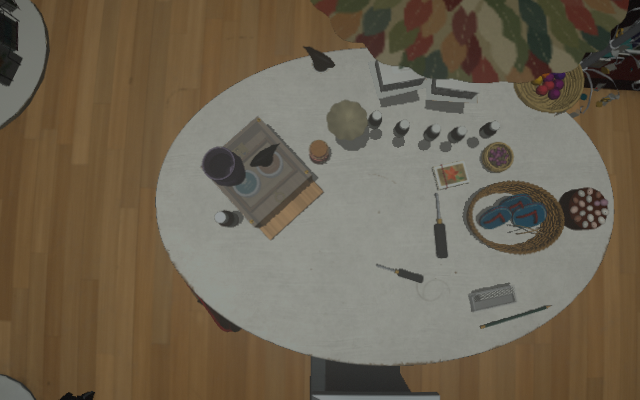

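The scene view shows the riser at (305,185), a black hook at (375,290) and a smaller one at (305,290). The top view shows the riser centred near (262,178), with its deck front edge running from about (275,238) to (322,190). It also shows two hook candidates: A at (440,235) is longer and thicker, and B at (402,273) is smaller. A fits the larger hook. I'll confirm with an enlarged crop.

```bash
cat > h.py <<'E'
import numpy as np,cv2
from plant import ctrl,sensors,optics
def cam(n,st=None):
    c=optics.camera_params(n)
    if n=="wrist":
        T=np.array(c["T_tool_cam"]);Rt=np.array(st["eef_rot"]);p=np.array(st["eef_pos"])
        Rwc=Rt@T[:3,:3];o=Rt@T[:3,3]+p
    else:
        Rwc=np.array(c["R"]).T;o=-Rwc@np.array(c["t"])
    return c["mtx"],c["k1"],Rwc,o
def rays(C,uv):
    K,k1,R,o=C; uv=np.atleast_2d(np.asarray(uv,float))
    n=cv2.undistortPoints(uv.reshape(-1,1,2),K,np.array([k1,0,0,0,0.])).reshape(-1,2)
    return np.c_[n,np.ones(len(n))]@R.T
def onz(C,uv,z):
    d=rays(C,uv);o=C[3];return o+d*((z-o[2])/d[:,2])[:,None]
def proj(C,X):
    K,k1,R,o=C; x=(np.atleast_2d(X)-o)@R; n=x[:,:2]/x[:,2:]
    n=n*(1+k1*(n**2).sum(1,keepdims=True)); return n*K[0,0]+K[:2,2]
E
python3 - <<'E'
from h import *
p=np.load("pics/top0.npz")["p"][:,:,::-1]
a=cv2.resize(p[110:250,195:335],(560,560),interpolation=cv2.INTER_CUBIC)
b=cv2.resize(p[180:285,370:455],None,fx=2.8,fy=2.8,interpolation=cv2.INTER_CUBIC)
o=np.zeros((560,800,3),np.uint8);o[:,:560]=a;o[:b.shape[0],562:562+b.shape[1]]=b[:,:238]
s=np.load("pics/scene0.npz")["p"][:,:,::-1]
c2=cv2.resize(s[175:225,255:350],None,fx=2.5,fy=2.5,interpolation=cv2.INTER_CUBIC)
o[300:300+c2.shape[0],562:800]=c2[:,:238]
cv2.imwrite("pics/crop1.png",o)
# hooks by darkness
C=cam("top"); g=p.max(2)
m=(g<60).astype(np.uint8)
n,l,s,c=cv2.connectedComponentsWithStats(m[180:300,370:460])
for i in range(1,n):
    if s[i,4]>40:
        ys,xs=np.where(l==i);uv=np.c_[xs+370,ys+180].astype(float)
        r=cv2.minAreaRect(onz(C,uv,25)[:,:2].astype(np.float32));print(s[i],c[i]+[370,180],r)
for u in[(275,238),(322,190)]:print(onz(C,u,12))
E
```

```text
[ 64  44  13  34 338] [440.31360947 240.24556213] ((529.090087890625, -150.3903045654297), (82.08642578125, 25.216854095458984), 5.331912040710449)
[ 28  90  25  12 144] [410.11805556 275.65277778] ((443.26885986328125, -75.80909729003906), (59.429603576660156, 14.549572944641113), 72.34526824951172)
[[528.95795307 255.39241543  12.        ]]
[[650.00068622 141.55376486  12.        ]]
```

View pics/crop1.png

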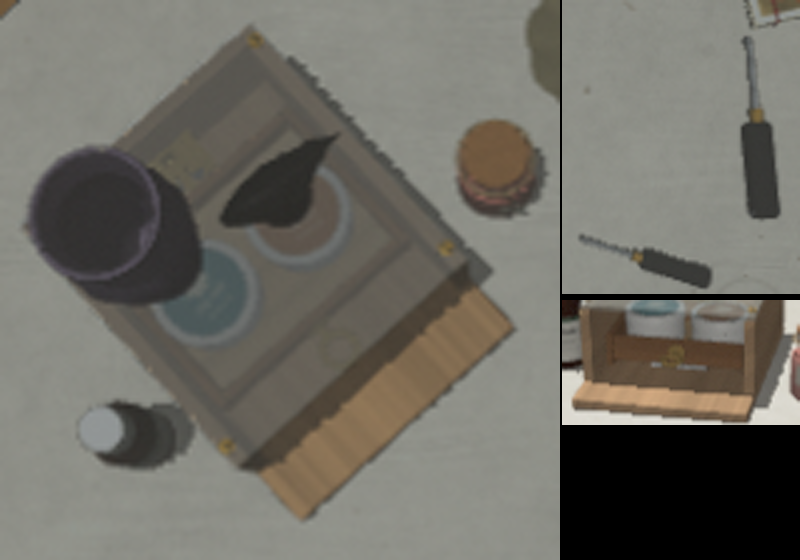

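Crop: A (right inset, (760,165) in the crop) has a grip of about 82 x 25 mm and B (675,265) about 59 x 15 mm, so A is the larger pull hook. Its tip is at about (435,194) in the top picture. The eye shows faintly through the acrylic at about (345,345) in the crop. Next I'll take closer wrist views of both.

```bash
cat >> h.py <<'E'
def down(yaw): # tool x along yaw, z down
    c,s=np.cos(yaw),np.sin(yaw); return np.array([[c,s,0],[s,-c,0],[0,0,-1.]])
def snap(n):
    st=sensors.read_state();p,d=optics.grab_frame("wrist")
    np.savez(f"pics/{n}.npz",p=p,d=d,pos=st["eef_pos"],rot=st["eef_rot"]);cv2.imwrite(f"pics/{n}.png",p[:,:,::-1])
    return p,d,cam("wrist",st)
def load(n):
    z=np.load(f"pics/{n}.npz");return z["p"],z["d"],cam("wrist",dict(eef_pos=z["pos"],eef_rot=z["rot"]))
E
python3 - <<'E'
from h import *
C=cam("top")
S=lambda *q:onz(C,(np.array(q[:2])+.5)/4-.5+[195,110],q[2])[0].round(1)
fl,fr=S(305,520,12),S(513,327,12);tl,tr,bk=S(240,467,98),S(470,262,98),S(250,25,98)
print(fl,fr,tl,tr,bk,np.linalg.norm(fl-fr))
for a in(fr-fl,tr-tl,bk-tr):print(np.degrees(np.arctan2(a[1],a[0])))
print("eye",S(345,345,34),"tip",onz(C,(435.4,193.6),20))
yaw=np.arctan2(*(fl-fr)[:2][::1])if 0 else np.arctan2(-(fr-fl)[0]*-1,(fr-fl)[1]*-1)
yr=yaw;print("yaw",np.degrees(yr))
hy=0.093
for nm,p,y in(("w_ris",list((.5*(fl+fr))[:2]+np.array([np.cos(yr),np.sin(yr)])*-25)+[270],yr),("w_hook",[529,-150,190],hy)):
    q=ctrl.solve_ik(p,down(y)); print(nm,p,q)
    try: ctrl.move_ptp(p,down(y))
    except ctrl.MotionError as e: print(e);continue
    snap(nm)
print(sensors.read_state()["t"])
a,b=[cv2.imread(f"pics/{n}.png") for n in("w_ris","w_hook")]
E
```

```text
[524.8 265.5  12. ] [646.6 139.3  12. ] [554.2 292.9  98. ] [673.9 164.4  98. ] [811.8 295.8  98. ] 175.39007953701378
-46.01643138307515
-47.030587208014744
43.617340251075944
eye [631.4 241.3  34. ] tip [[ 644.99927801 -140.2673213    20.        ]]
yaw 43.983568616924856
w_ris [np.float64(567.7115253477939), np.float64(185.03869879050146), 270] [ 1.70210806e-01  2.42871412e-01  1.46886226e+00 -4.44089210e-16
  1.42985898e+00  9.73349044e-01]
w_hook [529, -150, 190] [-4.33718979e-01  2.17416390e-01  1.67227351e+00 -4.44089210e-16
  1.25190276e+00  1.04407735e+00]
3.3667
```

View pics/w_ris.png

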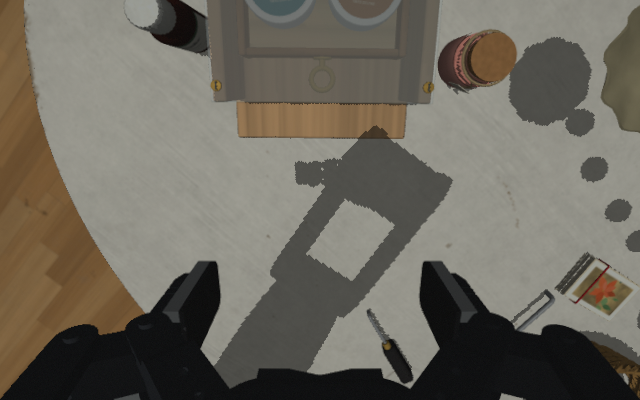

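View pics/w_hook.png

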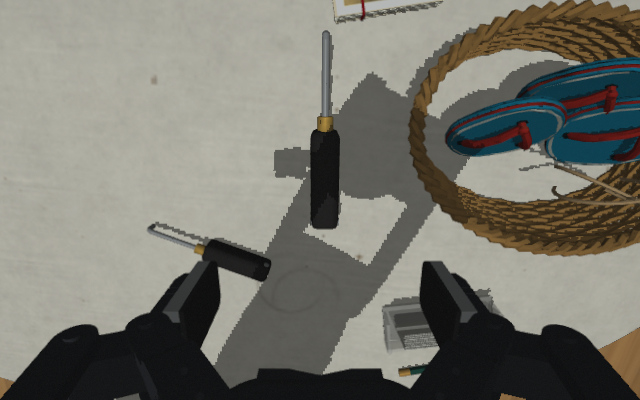

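Riser view: the eye is at (321,78), the deck's front corners at (238,137) and (405,137), and the clear top's front edge at row 102. Hook view: the grip is centred at (325,180) and the rod end is at (326,32). The basket rim at (412,130) is close, so I'll only open the jaws partway.

```bash
python3 - <<'E'
from h import *
p,d,C=load("w_hook")
m=(p.max(2)<45).astype(np.uint8);n,l,s,c=cv2.connectedComponentsWithStats(m)
i=l[180,325]; ys,xs=np.where(l==i)
for z in(15,30):
    r=cv2.minAreaRect(onz(C,np.c_[xs,ys],z)[:,:2].astype(np.float32));print("grip",s[i],r)
print("depth grip, tip, table",d[180,325],d[36,326],d[180,200])
print("tip",onz(C,(326,36),23),"rod",onz(C,(326,110),20),onz(C,(325,180),30))
ct=cam("top");pt=np.load("pics/top0.npz")["p"];
p,d,C=load("w_ris")
# eye: dark ring edges, enlarged crop ; wood deck mask
cv2.imwrite("pics/eye.png",cv2.resize(p[50:150,200:440,::-1],None,fx=3.3,fy=3.3,interpolation=cv2.INTER_CUBIC))
print("eye w",onz(C,(321,78),34),"deck",onz(C,[(238,137),(405,137)],12),"screws/top",onz(C,[(216,86),(428,88)],98), onz(C,[(212,102),(436,104)],98),d[78,321],d[120,321])
for k in (78,):
    pass
E
```

```text
grip [ 310  129   30   99 2681] ((530.704345703125, -152.7669677734375), (88.04134368896484, 24.76229476928711), 5.184493541717529)
grip [ 310  129   30   99 2681] ((534.5411987304688, -152.18243408203125), (83.5417251586914, 23.496746063232422), 5.184498310089111)
depth grip, tip, table 286.61404 261.81262 318.72183
tip [[ 644.81400518 -142.78501802   23.        ]] rod [[ 590.26674998 -148.24706714   20.        ]] [[ 534.68055128 -152.7547533    30.        ]]
eye w [[630.27955368 245.64296641  34.        ]] deck [[525.36348895 268.4118089   12.        ]
 [650.49108338 138.97972938  12.        ]] screws/top [[566.30615973 300.84438474  98.        ]
 [683.05711517 177.89940551  98.        ]] [[554.42518301 295.33045066  98.        ]
 [679.44345525 163.8016577   98.        ]] 274.55832 367.41965
```

View pics/eye.png

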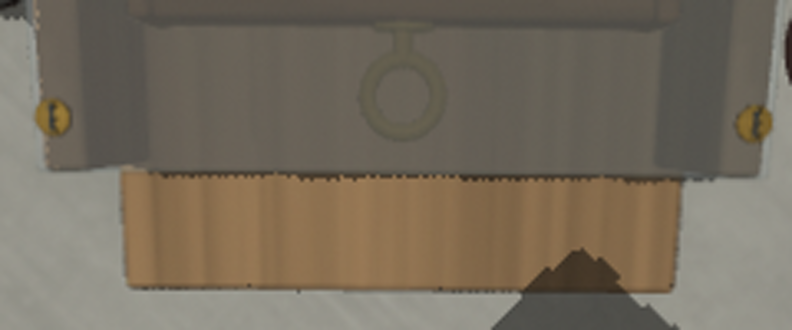

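```bash
python3 - <<'E'
from h import *
y=np.radians(5.18);R=down(y);g=np.array([533+14*np.cos(y),-152.4+14*np.sin(y),0])
ctrl.gripper_to(45,100)
ctrl.move_ptp(g+[0,0,110],R)
print(ctrl.move_l(g+[0,0,28.5],vel=80,threshold=12),sensors.read_state()["eef_pos"])
ctrl.gripper_to(10,100)
s=sensors.read_state();print(s["grip_width"],s["grasp_force"],s["eef_pos"],s["force"])
ctrl.move_l(g+[0,0,160],vel=120)
p,d,C=snap("w_held");s=sensors.read_state();print(s["t"],s["grip_width"],s["force"],s["eef_pos"],s["wrist_torque"])
c=cv2.resize(p[0:190,240:400,::-1],None,fx=3,fy=3,interpolation=cv2.INTER_CUBIC);cv2.imwrite("pics/held_c.png",c)
E
```

```text
False [ 547.55712912 -151.38973693   29.1068777 ]
22.49865727587519 99.38474178314209 [ 547.77086927 -151.51833129   29.54780387] [-0.19884391  0.58639166  4.35379532]
7.0583 22.307911563406208 [ 0.5933298  -0.10885168 -2.16952334] [ 546.14083779 -150.77773892  158.72212985] [ 0.02648701 -0.00069969 -0.03446565]
```

View pics/held_c.png

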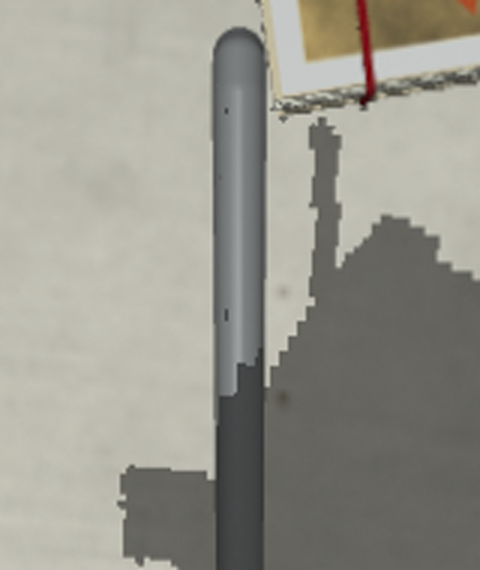

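Held crop: the rod is straight, parallel to the tool x axis at column 319.5, with its end at row 9. The hook is well seated. Next I'll compute the tip in the tool frame and hover before the eye.

```bash
python3 - <<'E'
from h import *
z=np.load("pics/w_held.npz");p,d,C=load("w_held");R=z["rot"];pos=z["pos"]
f=lambda u,zt:(onz(C,u,pos[2]-zt)-pos)@R
print("tip tool",f([(319.5,17.3),(319.5,100)],9).round(1))
for r in(15,40,70,100,115):
    dd=d[r,319]; X=rays(C,(319.5,r))[0]; print(r,((C[3]+X*dd-pos)@R).round(1))
# go to hover in front of riser, tip 45 mm before the eye, at height tip z=44
yr=np.radians(43.9);u=np.array([np.cos(yr),np.sin(yr),0]);e=np.array([630.3,245.2,34])
tx=f([(319.5,17.3)],9)[0,0]
tgt=e-u*(tx+75);tgt[2]=160
ctrl.move_ptp(tgt,down(yr));s=sensors.read_state();print(s["t"],s["eef_pos"]-tgt,s["eef_pos"],s["force"])
ctrl.hold(.3);s=sensors.read_state();print(s["eef_pos"]-tgt,s["force"])
p,d,C=snap("w_pre");
cv2.imwrite("pics/pre_c.png",cv2.resize(p[0:170,200:440,::-1],None,fx=3.3,fy=3.3,interpolation=cv2.INTER_CUBIC))
E
```

```text
tip tool [[99.5 -0.5  8.8]
 [72.9 -0.5  8.9]]
15 [100.1  -0.5   8.4]
40 [92.  -0.5  4.7]
70 [82.8 -0.5  6. ]
100 [73.  -0.5  6.6]
115 [67.9 -0.5  7.2]
8.1333 [ 0.52822352 -0.7712707   0.03946257] [505.0937552  123.43174686 160.03946257] [-0.33915917 -0.02583781 -0.7094786 ]
[ 0.40277129 -0.93182438 -0.01104265] [ 0.15164393 -0.21438739 -1.35454421]
```

View pics/pre_c.png

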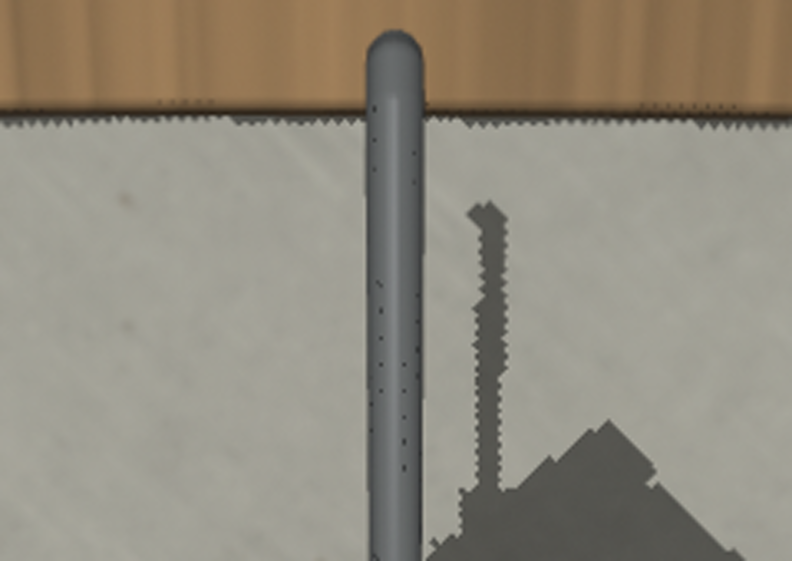

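Pre-approach crop: the rod end is at (395,30) in the crop, over the deck's front edge. The rod is straight and square to the edge. I'll check its pitch from depth before going in.

```bash
python3 - <<'E'
from h import *
for n in("w_held","w_pre"):
    z=np.load(f"pics/{n}.npz");p,d,C=load(n);R=z["rot"];pos=z["pos"]
    v,u=np.mgrid[12:185,308:332];u=u.ravel();v=v.ravel();dd=d[v,u]
    X=((C[3]+rays(C,np.c_[u,v])*dd[:,None])-pos)@R
    k=(dd>0)&(X[:,2]<12)&(X[:,2]>0)&(np.abs(X[:,1]+.5)<1.2)
    X=X[k];
    for a in range(50,102,6):
        q=X[(X[:,0]>=a)&(X[:,0]<a+6)]
        if len(q):print(n,a,len(q),np.median(q,0).round(2),q[:,2].std().round(2))
    g=X[(X[:,0]<97)];print(np.polyfit(g[:,0],g[:,2],1))
    # width per row
    for r in range(20,170,30):
        w=(dd.reshape(173,24)[r-12]<180)&(dd.reshape(173,24)[r-12]>0);print(r,w.sum(),end=" ")
    print()
E
```

```text
w_held 50 114 [52.96 -0.48  6.32] 0.63
w_held 56 116 [59.02 -0.48  6.26] 0.63
w_held 62 120 [64.89 -0.47  6.33] 0.57
w_held 68 122 [71.04 -0.47  6.17] 0.66
w_held 74 132 [77.04 -0.47  6.32] 0.69
w_held 80 126 [83.05 -0.47  6.47] 0.68
w_held 86 137 [88.91 -0.46  6.29] 0.62
w_held 92 132 [95.05 -0.46  6.47] 0.64
w_held 98 79 [99.82 -0.46  8.07] 1.03
[2.98747236e-03 6.11897771e+00]
20 18 50 18 80 17 110 17 140 16 
w_pre 50 117 [53.1  -0.48  6.22] 0.62
w_pre 56 114 [59.01 -0.48  6.27] 0.63
w_pre 62 125 [64.88 -0.47  6.33] 0.57
w_pre 68 119 [71.01 -0.47  6.26] 0.6
w_pre 74 132 [77.04 -0.47  6.38] 0.68
w_pre 80 128 [83.17 -0.47  6.38] 0.7
w_pre 86 134 [88.95 -0.46  6.34] 0.71
w_pre 92 136 [95.12 -0.46  6.56] 0.71
w_pre 98 75 [99.85 -0.46  7.9 ] 0.81
[3.12167726e-03 6.13976034e+00]
20 18 50 18 80 16 110 17 140 16
```

```bash
cat >> h.py <<'E'
YR=np.radians(43.9);U=np.array([np.cos(YR),np.sin(YR),0]);RT=down(YR)
TIP=np.array([98.7,-.47,27.3])
def go(tip,vel=60,corr=True,**k):  # bring hook tip to world point, correcting steady offset
    t=np.array(tip,float)-RT@TIP
    r=ctrl.move_l(t,RT,vel=vel,**k)
    if corr and not r:
        ctrl.hold(.15);e=t-sensors.read_state()["eef_pos"]
        if np.linalg.norm(e)>.5: r=ctrl.move_l(t+e,RT,vel=20,**k)
    return r
def tip():
    s=sensors.read_state();return s["eef_pos"]+s["eef_rot"]@TIP
E
python3 - <<'E'
from h import *
e=np.array([630.3,245.2,135.])
go(e,100);print(tip());p,d,C=snap("w_over")
print("expect eye px",proj(C,[630.3,245.2,34]),sensors.read_state()["t"])
cv2.imwrite("pics/over_c.png",cv2.resize(p[0:130,230:410,::-1],None,fx=4,fy=4,interpolation=cv2.INTER_CUBIC))
E
```

```text
[630.74194562 245.40468234 135.22098138]
expect eye px [[319.38594316  55.5507031 ]] 9.8417
```

View pics/over_c.png

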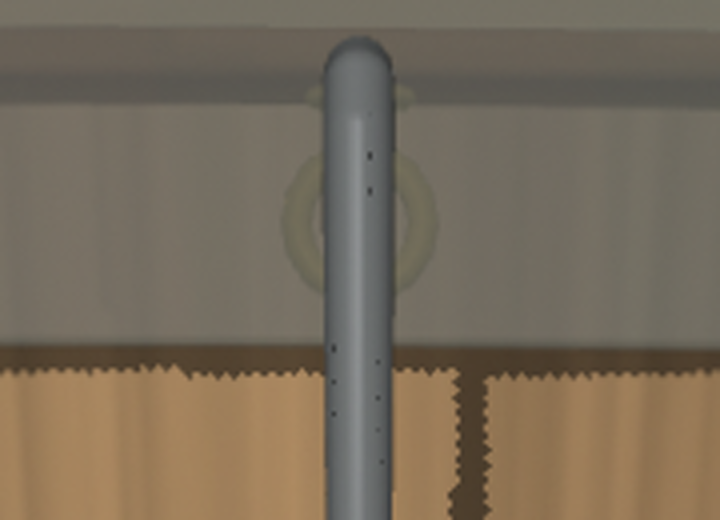

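Over-eye crop: the ring spans 281–439 in crop columns (centre 360) and the rod is centred at 359. The ring's row of 222 matches the prediction within 0.5 px, so the alignment is good. Now I'll go in under the top and drop the pin.

```bash
python3 - <<'E'
from h import *
e=np.array([630.2,245.2,0.])
go(e-U*60+[0,0,135],120,False)
go(e-U*60+[0,0,44],80,False)
s=sensors.read_state();print(s["force"])
print(go(e+[0,0,44],50,threshold=6),tip(),sensors.read_state()["force"])
print(go(e+[0,0,26],25,threshold=6),tip());ctrl.hold(.3)
s=sensors.read_state();print(s["t"],s["force"],tip()-e,s["grip_width"])
E
```

```text
[ 0.45648657  0.65880154 -1.53350105]
False [630.0176387  244.98453975  43.97441563] [ 0.0340269   0.28397572 -1.28832403]
False [630.40941484 245.24395224  26.28945418]
14.6083 [-0.05840136  0.24154145 -2.03865337] [5.44161921e-02 7.83580343e-03 2.61018042e+01] 22.23851254618004
```

```bash
cat >> h.py <<'E'
def f(n=3):
    a=[]
    for _ in range(n):
        a.append(sensors.read_state()["force"]@U)
        if n>1: ctrl.hold(.02)
    return np.mean(a)
E
python3 - <<'E'
from h import *
import json
s0=sensors.read_state();p0=s0["eef_pos"];b=f(8);c=0;log=[]
p0=np.array([630.2,245.2,26.])-RT@TIP
while c<70:
    c+=1
    r=ctrl.move_l(p0-U*c,RT,vel=25,threshold=19)
    F=f(2)-b;log.append((c,round(F,1)))
    if r or F>17: print("stop",r);break
s=sensors.read_state();print(b,s["t"],log,(s["eef_pos"]-p0)@U,s["force"])
json.dump(dict(b=b,c=c,p0=p0.tolist()),open("st.json","w"))
E
```

```text
0.11615245162877845 34.575 [(1, np.float64(0.3)), (2, np.float64(-0.4)), (3, np.float64(-0.4)), (4, np.float64(-1.1)), (5, np.float64(-0.2)), (6, np.float64(-0.4)), (7, np.float64(0.2)), (8, np.float64(1.9)), (9, np.float64(4.2)), (10, np.float64(6.3)), (11, np.float64(7.8)), (12, np.float64(9.2)), (13, np.float64(9.7)), (14, np.float64(9.3)), (15, np.float64(6.0)), (16, np.float64(5.4)), (17, np.float64(4.4)), (18, np.float64(3.3)), (19, np.float64(3.6)), (20, np.float64(2.2)), (21, np.float64(2.4)), (22, np.float64(2.9)), (23, np.float64(2.6)), (24, np.float64(2.5)), (25, np.float64(2.1)), (26, np.float64(2.7)), (27, np.float64(2.2)), (28, np.float64(2.8)), (29, np.float64(2.2)), (30, np.float64(2.1)), (31, np.float64(2.1)), (32, np.float64(2.6)), (33, np.float64(2.5)), (34, np.float64(2.0)), (35, np.float64(2.6)), (36, np.float64(2.6)), (37, np.float64(2.3)), (38, np.float64(2.4)), (39, np.float64(3.0)), (40, np.float64(3.2)), (41, np.float64(2.4)), (42, np.float64(2.6)), (43, np.float64(2.5)), (44, np.float64(2.6)), (45, np.float64(2.4)), (46, np.float64(2.2)), (47, np.float64(1.9)), (48, np.float64(3.2)), (49, np.float64(2.2)), (50, np.float64(2.9)), (51, np.float64(2.1)), (52, np.float64(2.6)), (53, np.float64(2.6)), (54, np.float64(2.8)), (55, np.float64(2.6)), (56, np.float64(3.3)), (57, np.float64(2.8)), (58, np.float64(2.5)), (59, np.float64(2.7)), (60, np.float64(2.5)), (61, np.float64(2.5)), (62, np.float64(3.1)), (63, np.float64(1.8)), (64, np.float64(2.3)), (65, np.float64(1.6)), (66, np.float64(2.6)), (67, np.float64(2.7)), (68, np.float64(2.3)), (69, np.float64(2.6)), (70, np.float64(2.3))] -70.10113821246559 [ 1.71910705  2.66752633 -1.46667204]
```

```bash
python3 - <<'E'
from h import *
import json
S=json.load(open("st.json"));b=S["b"];p0=np.array(S["p0"])
r=ctrl.move_l(p0-U*109,RT,vel=15,threshold=6)
F=f(4)-b;s=sensors.read_state();c=-(s["eef_pos"]-p0)@U
print(r,F,c,s["t"]);log=[]
n=0
while r and F<14 and n<14:
    n+=1;c+=min(1.,max(.4,(15-F)/3)) 
    ctrl.move_l(p0-U*c,RT,vel=15,threshold=12);F=f(4)-b;log.append((round(c,1),round(F,1)))
print(log)
h=[]
for _ in range(6):
    ctrl.hold(.2);h.append(round(f(1)-b,1))
s=sensors.read_state();print(h,s["t"],-(s["eef_pos"]-p0)@U,s["force"])
E
```

```text
True 1.457379572607126 93.79165545060255 36.2333
[(np.float64(94.8), np.float64(4.8)), (np.float64(95.8), np.float64(7.9)), (np.float64(96.8), np.float64(10.5)), (np.float64(97.8), np.float64(13.7)), (np.float64(98.2), np.float64(14.2))]
[np.float64(14.7), np.float64(13.9), np.float64(14.8), np.float64(14.2), np.float64(13.4), np.float64(14.7)] 39.0167 94.36273780088882 [ 8.84250862 12.16689242 -5.41322705]
```

```bash
python3 - <<'E'
from h import *
import json
S=json.load(open("st.json"));b=S["b"];p0=np.array(S["p0"])
ctrl.move_l(p0-U*88.5,RT,vel=20);s=sensors.read_state();print(f(4)-b,-(s["eef_pos"]-p0)@U,s["force"],s["t"],tip()[2])
r=ctrl.move_l(p0-U*88.5+[0,0,24],RT,vel=30,threshold=6)
s=sensors.read_state();print(r,f(4)-b,s["force"],s["t"],tip()[2])
if not r:
    r=ctrl.move_l(p0-U*165+[0,0,24],RT,vel=80,threshold=6);print(r)
if not r:
    ctrl.move_l(p0-U*165+[0,0,110],RT,vel=150);print(tip(),sensors.read_state()["t"])
p,d=optics.grab_frame("top")
cv2.imwrite("pics/out.png",cv2.resize(p[100:300,190:470,::-1],None,fx=2.8,fy=2.8,interpolation=cv2.INTER_CUBIC))
E
```

```text
-0.4535790299427951 89.08994153117845 [-0.56371751 -0.17952096 -1.12128794] 39.65 25.669051398049035
False 0.33178075782478306 [ 0.04253453 -0.32877865 -1.10126246] 40.6667 49.66788219373342
False
[510.63295579 130.96913342 135.20275966] 42.5667
```

View pics/out.png

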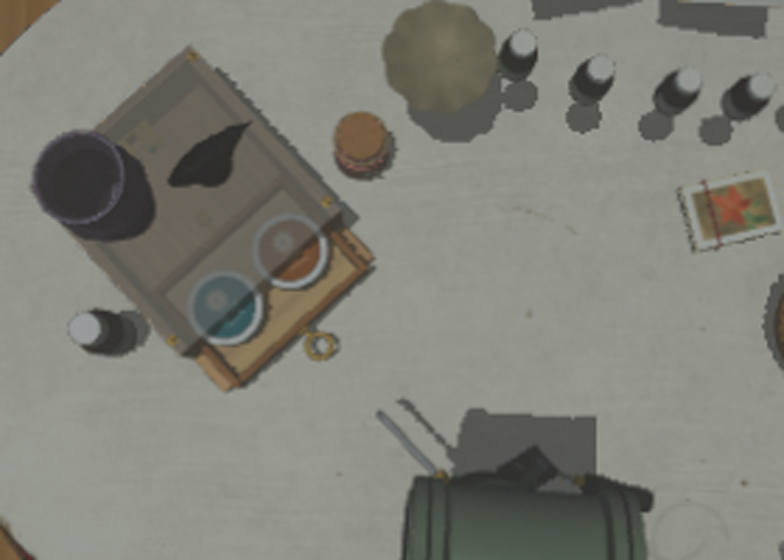

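The picture shows the tray out and straight, with both tins in it. The eye is at (322,345) in the crop, and the hook is free with its tip at (380,412). Now I'll lay it back in its original clear place.

```bash
python3 - <<'E'
from h import *
y=np.radians(5.18);R=down(y);g=np.array([533+14*np.cos(y),-152.4+14*np.sin(y),0])
ctrl.move_ptp(g+[0,0,130],R)
ctrl.move_l(g+[0,0,42],R,vel=100)
print(ctrl.move_l(g+[0,0,28],R,vel=20,threshold=5))
s=sensors.read_state();print(s["eef_pos"],s["force"],s["t"])
ctrl.gripper_to(45,40)
ctrl.move_l(g+[0,0,170],R,vel=120);ctrl.hold(.5)
p,d,C=snap("w_end");print(sensors.read_state()["t"])
z=np.load("pics/w_end.npz")
for a,b in((180,325),(60,325)):pass
m=(p.max(2)<45).astype(np.uint8);n,l,st,c=cv2.connectedComponentsWithStats(m)
for i in range(1,n):
    if st[i,4]>800:print(st[i],c[i])
v,u=np.mgrid[0:250,310:330];u=u.ravel();v=v.ravel();X=C[3]+rays(C,np.c_[u,v])*d[v,u][:,None]
k=(d[v,u]>0)&(X[:,2]>12);X=X[k]
t=(X-z["pos"])@z["rot"]
for a in range(-60,110,12):
    q=X[(t[:,0]>=a)&(t[:,0]<a+12)]
    if len(q):print(a,np.percentile(q[:,2],80).round(1),len(q))
E
```

```text
True
[ 546.81796681 -151.10029822   29.59008585] [0.08419021 0.4281317  4.84778981] 45.2083
47.4333
[ 304  154   31  104 2955] [319.42707276 205.88189509]
[   35   250   570   150 37135] [317.67356941 351.65703514]
-60 30.5 13
-48 30.9 267
-36 30.9 278
-24 30.9 282
-12 31.0 294
0 30.9 300
12 30.8 319
24 27.3 301
36 24.3 165
48 23.4 128
60 23.5 136
72 23.4 136
84 23.6 144
96 22.2 64
108 18.0 7
```

The hook lies flat: its grip top is level at about 30.9 mm and its rod at about 23.5 mm. I'm handing in.

```bash
python3 -c "
from plant import ctrl
print(ctrl.finish_job())"
```

```text
the job is handed in; nothing more can be done
None
```

I handed the job in at about 47 s, and no verdict came back: the tray was drawn to its stop (about 87 mm) and held at about 14 N for over a second, then left out with both tins in it and the hook laid flat in its original spot, clear of the eye.

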